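# Load the nut shaker and hold its dead-man lever

### The arm

A 6-joint arm with a two-finger parallel gripper is mounted at the origin on the work surface. World frame = base frame: x ahead of the robot, y to its left, z up, the work surface at z = 0. Lengths are in m, angles in rad, forces in N, time in s.
With the tool pointing down it reaches from about 0.25 to 0.725 m from the base axis. Payload 4 kg.
Tool frame: the origin (TCP) lies between the finger pads; the fingertips stand 8 mm ahead of it and the grasp point (between the pads) lies 11 mm behind it (bot.tip_reach is the distance from the TCP to the fingertips, in m); z points along the fingers, y is the line along which they close (so a half turn about z gives the same grasp; the last joint's range is limited). The gripper opens to 85 mm and grips with 20 to 120 N. Pads are 22 mm wide; open, the fingers measure 114 mm over their backs; the gripper's body (76 mm by 85 mm) begins 54 mm behind the grasp point. The pads swing forward as they close: fully open they stand 13 mm farther back than shut.
Start: joints at [-1.232, 0.241, 0.005, 1.335, 0, 1.571], TCP at [0.166, -0.472, 0.239] pointing down, gripper open.
Joint ranges: [-2.72, 2.72], [-1.05, 1.87], [-1.09, 1.28], [-1.99, 2.15], [-1.42, 1.44], [-3.14, 3.14]. Speed limits (rad/s): [2.79, 2.79, 3.14, 3.14, 3.14, 3.14].

### API

Orientations are given as a unit quaternion [x, y, z, w].
In Python, from workcell import bot gives the robot as it stands.
- The arm moves only by the tool move_arm, never from a script. Its argument "deltas" is a list of rows, each a list of 7 numbers: the opening, from 0 (shut) to 1 (fully open), then the shift along the tool's x, y, z in mm, then the turn, a rotation vector about the tool's x, y, z in degrees. In form: [[gripper, tx, ty, tz, ax, ay, az], ...]. A call has 1 to 10 rows; each row shifts and turns the commanded pose from where the row before left it, along the tool's axes as they then stand; what a row does not reach is not made up. A row lasts 1/12 s, in which the tool goes at most 41.7 mm and 7.16 degrees, less where a joint would pass 70% of its speed; a pose out of reach is approached as far as the arm can. A call is refused whole if a number of a shift passes 41.7 or a number of a turn 7.16, either way. A call with a gripper value outside its range is refused whole. The fingers move at their own pace and stop on an object; the grip force is fixed at half the most. Time passes only in rows, so rows that do not move let the fingers close. It gives the time, the measured TCP pose, the force, the opening and the grip force at its end, in the units of the state.
- bot.get_obs(): the state, without advancing time (a new reading comes with each control period).
- bot.camera(name): name is "scene" or "top"; returns the picture (384x512x3 uint8, blue, green, red); there is no depth.
- bot.calibration(name): a dict with "K" (3x3 intrinsics, pixels), "position" and "orientation" of the camera in the world. Camera axes: x right, y down, z forward; pixel columns grow to the right and rows downward; lengths in m; the calibration is good to about 2 mm. A picture is of the moment at which its call begins. calibration takes no time and is no camera call.
- bot.job_done(): hands the job in; it is judged then, once.
Trained networks look in the newest picture that a camera, given by its name, has taken for a name from the list of things; names that differ only in an ending like _2 or _b are one class to them, and where a whole thing is asked for, a point or a joint stands for the part that bears it (a point fixed in the world has none). Each returns a list of dicts, best first, with "conf" (0 to 1); they miss things now and then, are a little off and sometimes report something else, mostly with a low value. They report only what shows in the picture. A call takes as long as a camera call. They do not tell look-alikes from the thing itself.
- bot.outline_of(query, camera): "pixels" (384x512 bool, what is visible of it) and "rect" ([left, top, width, height] in pixels, round what is visible of it).
The state is a dict: "clock": time; "joint_pos": joint angles; "joint_vel": joint speeds; "tau": joint torques, N m; "eef_pos": TCP position; "tool_rot": TCP orientation; "ft_force": force on the tool from outside, world axes, zero at the start; "ft_torque": the same for the moment, N m; "grip_width": finger opening in m; "grasp_force": force on a finger pad.
Only numpy, scipy, OpenCV 4.12 (cv2) and the standard library are available. Lean on these libraries where they do the work, as an engineer would, in place of code of your own. Each camera call takes 0.05 s, during which the arm holds its last target. There are 200 camera calls.

### The job

Pick up the aluminium scoop, pour all five brass dome nuts through the orange funnel into the shaker's clear barrel, and stand the empty scoop back on the bench. Then press the shaker's yellow dead-man lever down with the gripper until it is level, with its pointer in the green band, and finish still holding it there; never push it down as far as the red, and leave the other things on the bench where they are.

Things in the scene. Friction and masses are not known exactly. Their poses are not given: they have to be found in the camera images.
- scoop_grip (a point): Centre of the straight black handle bar of a loose aluminium scoop (195 mm long, 180 g) that stands on the bench holding the nuts. Bar 100 mm long, 24 mm wide, 20 mm tall, lying along the scoop's x axis, its centre 38 mm above the bench. x axis points from handle to open nose, z up. A foot hangs from the bar's end, 40 to 54 mm behind this point, so the scoop stands level by itself.
- scoop_nose (a point): middle of the scoop's open front edge: 140 mm ahead of scoop_grip along the scoop's x and 32 mm lower; same axes. The nuts start to slide out at about 25 to 45 degrees nose-down; 55 empties the pan.
- scoop: the whole scoop; origin under the pan, 90 mm ahead of scoop_grip and 38 mm lower, at bench level as it stands; x to the nose, z up. The pan is 94 mm long, 68 mm wide, with side walls 34 mm and a back wall 48 mm high (46 mm ahead of scoop_grip), and open at the nose, where the floor ramps up 4 mm.
- nut0_mid (a point): brass dome nut (one of five alike), hexagonal foot and domed top, 20 mm across, 17 mm high, 22 g; point half-way up, on its axis. Starts in the scoop's pan.
- nut1_mid (a point): brass dome nut (one of five alike), hexagonal foot and domed top, 20 mm across, 17 mm high, 22 g; point half-way up, on its axis. Starts in the scoop's pan.
- nut2_mid (a point): brass dome nut (one of five alike), hexagonal foot and domed top, 20 mm across, 17 mm high, 22 g; point half-way up, on its axis. Starts in the scoop's pan.
- nut3_mid (a point): brass dome nut (one of five alike), hexagonal foot and domed top, 20 mm across, 17 mm high, 22 g; point half-way up, on its axis. Starts in the scoop's pan.
- nut4_mid (a point): brass dome nut (one of five alike), hexagonal foot and domed top, 20 mm across, 17 mm high, 22 g; point half-way up, on its axis. Starts in the scoop's pan.
- funnel_mouth (a point): centre of the mouth of the orange funnel, level with its rim, 182 mm above the bench. Mouth 140 mm across inside; its cone runs down 62 mm to the clear barrel. The funnel is fixed to the barrel and the blue shaker base (130 x 130 mm, 45 mm high), which is fixed to the bench; z up.
- barrel_floor (a point): centre of the inner floor of the shaker's narrow clear barrel, 50 mm above the bench, straight below the funnel mouth; barrel 48 mm across inside, 70 mm deep from this floor up to the funnel
- lever_pad (a point): centre of the top face of the yellow pad (46 mm along the lever, 56 across, 14 thick) on the free end of the spring-loaded dead-man lever. Pad 115 mm from the hinge, which is 85 mm above the bench (cheeks there reach 105 mm). x axis points along the lever to the hinge, z is the pad's upward normal. Height over the bench: about 127 mm at rest, 93 mm with the lever level.
- station: the lever's grey base, fixed to the bench, 170 x 120 x 30 mm, origin centre of underside; the hinge is at x +50 mm, the level pad at x -65 mm, z up. On its +y side (y 49 mm, x -35 to -5 mm) stands an indicator plate 118 mm high: white, green, white, red from the top down; a black pointer on the lever shows there.
- lever (a joint): angle of the dead-man lever, rad: 0 at rest with its free end raised 17 degrees, growing as it is pressed down; 0.3 = level, pointer in the middle of the green band (green from 0.23 to 0.37); red begins at 0.49; 0.6 = bottom stop. A spring returns it to 0 when let go; pressing square on the pad takes about 4 N to start, 8 N at level, 12 N at the bottom.
- screwdriver: screwdriver with orange handle, 200 mm long, lying on the bench; origin under its middle (bystander)
- cam_switch: loose rotary cam switch: grey block 56 x 56 mm, 80 mm high with black knob; origin centre of underside (bystander)
- terminal_strip: 200 mm strip of metal rail with a row of grey, blue and green terminal blocks, 46 mm wide, 50 mm high; origin centre of underside (bystander)
- wire_duct: grey slotted wiring-duct piece, 220 x 40 x 43 mm; origin centre of underside (bystander)
- screw_bin: blue open plastic bin 100 x 75 x 45 mm; origin centre of underside (bystander)
- glue_can: can 60 mm across, 90 mm high with a yellow band; origin centre of underside (bystander)
Things that resemble listed ones, but are neither listed nor needed, are in the scene too. Leave any brown look-alike of the scoop alone.

How it is judged:
By the outcome, as a careful person would: the job done as asked, in the order asked, and still so for the second after the job is handed in, while the arm keeps its last pose, push and grip.
It also fails if it takes over 72 s, if anything falls off the work surface, if the arm or the gripper's body presses on something with over 40 N, if the wrist force passes 120 N, or if a joint passes its speed limit or range.

## Working session

There is one attempt and no reset: what is moved stays moved. The work goes in short steps, Python scripts to look and compute and a tool call to move; the robot and the scene stay as the last step left them, time stands still between calls to the robot, and variables do not carry over. Pictures are saved under pics/ and viewed, at most 10 in all, crops included, and the job is handed in when it is done.

Besides the shell and the picture viewer there is one more tool, called after "Call:" as name(argument=value, ...) on one line, values as JSON. move_arm: Moves the arm, as the interface text tells. Its arguments: {"type":"object","properties":{"deltas":{"type":"array","items":{"type":"array","items":{"type":"number"}}}},"required":["deltas"]}

```bash
mkdir -p pics; ls
python3 - <<'E'
from workcell import bot
import cv2,numpy as np
o=bot.get_obs();print({k:np.round(v,3) for k,v in o.items()},bot.tip_reach)
for c in("scene","top"):
    cv2.imwrite(f"pics/{c}0.png",bot.camera(c));k=bot.calibration(c);print(c,k)
    for q in("scoop","scoop_grip","lever_pad","station","funnel_mouth","nut0_mid"):
        for d in bot.outline_of(q,c)[:3]:
            p=np.argwhere(d["pixels"]).mean(0)[::-1];print(q,round(d["conf"],2),np.round(d["rect"]),p.round(1))
E
```

```text
pics
{'clock': np.float64(0.0), 'joint_pos': array([-1.232,  0.241,  0.004,  1.335,  0.   ,  1.571]), 'joint_vel': array([ 0.001, -0.001,  0.   , -0.   ,  0.002,  0.002]), 'tau': array([ 0.0000e+00, -3.7232e+01,  2.5241e+01,  1.7000e-02,  0.0000e+00,
        0.0000e+00]), 'eef_pos': array([ 0.166, -0.471,  0.238]), 'tool_rot': array([ 0.986,  0.169, -0.   , -0.001]), 'ft_force': array([-0.333,  0.456,  0.293]), 'ft_torque': array([0.005, 0.003, 0.048]), 'grasp_force': np.float64(0.0), 'grip_width': np.float64(0.085)} 0.008
scene {'K': array([[454.62622436,   0.        , 247.38754551],
       [  0.        , 454.62622436, 193.23047621],
       [  0.        ,   0.        ,   1.        ]]), 'position': array([ 0.9441446 , -0.56816303,  1.37249067]), 'orientation': array([ 0.90857196,  0.32178311, -0.09431439, -0.24911326])}
scoop 0.86 [238. 202.  58.  38.] [264.5 221.2]
scoop 0.67 [109. 209.  53.  35.] [132.9 228.2]
scoop_grip 0.59 [109. 210.  58.  36.] [132.8 227.9]
lever_pad 0.65 [160. 258.  50.  32.] [180.6 273.1]
lever_pad 0.34 [281. 115.  50.  64.] [305.2 143.1]
station 0.66 [163. 257.  63.  57.] [190.1 284.8]
funnel_mouth 0.64 [282. 115.  48.  66.] [304.9 143.3]
top {'K': array([[361.9999805 ,   0.        , 259.72028101],
       [  0.        , 361.9999805 , 186.88283103],
       [  0.        ,   0.        ,   1.        ]]), 'position': array([0.24969091, 0.01935435, 1.48109581]), 'orientation': array([-0.70182995,  0.70750617, -0.06430446,  0.05229418])}
scoop 0.83 [252. 152.  18.  46.] [259.  178.3]
scoop 0.61 [322. 230.  23.  49.] [333.4 259.1]
scoop_grip 0.94 [247. 149.  25.  54.] [257.9 179.3]
scoop_grip 0.64 [324. 230.  19.  51.] [333.6 259.2]
lever_pad 0.8 [332. 165.  26.  36.] [342.6 187.3]
station 0.67 [318. 161.  41.  52.] [335.  185.7]
funnel_mouth 0.64 [158. 165.  49.  43.] [180.8 186.5]
```

Run:
```python
import cv2
t=cv2.imread("pics/top0.png")[110:310,130:397];cv2.imwrite("pics/topc.png",cv2.resize(t,None,fx=3,fy=3,interpolation=cv2.INTER_CUBIC)[:600,:800])
s=cv2.imread("pics/scene0.png")[90:330,80:400];cv2.imwrite("pics/scenec.png",cv2.resize(s,None,fx=2.5,fy=2.5,interpolation=cv2.INTER_CUBIC))
```

```text
(no output)
```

View pics/topc.png

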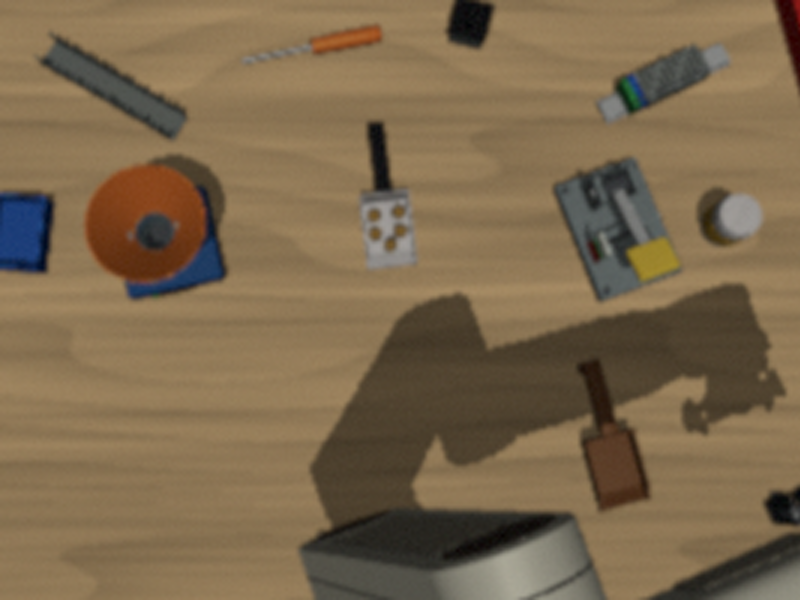

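View pics/scenec.png

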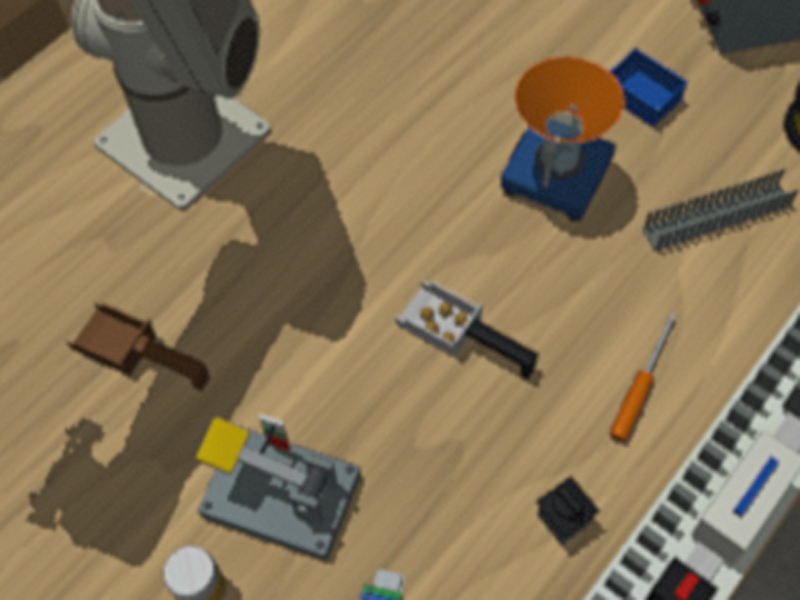

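```bash
cat > h.py <<'E'
from workcell import bot
import cv2,numpy as np
from scipy.spatial.transform import Rotation as R
def ray(c,uv,z):
    k=bot.calibration(c);M=R.from_quat(k["orientation"]).as_matrix();p=np.array(k["position"])
    uv=np.atleast_2d(uv);d=(np.linalg.inv(k["K"])@np.c_[uv,np.ones(len(uv))].T).T@M.T
    return (p+d*((z-p[2])/d[:,2])[:,None])[:,:2]
def proj(c,P):
    k=bot.calibration(c);M=R.from_quat(k["orientation"]).as_matrix()
    q=(np.atleast_2d(P)-k["position"])@M@np.array(k["K"]).T
    return q[:,:2]/q[:,2:]
def blob(mask,near,z,c):
    n,l,s,ce=cv2.connectedComponentsWithStats(mask.astype(np.uint8))
    i=1+np.argmin([np.hypot(*(x-near))-.02*a[4] if a[4]>15 else 1e9 for x,a in zip(ce[1:],s[1:])])
    uv=np.argwhere(l==i)[:,::-1];w=ray(c,uv,z)
    m=w.mean(0);e,V=np.linalg.eigh(np.cov((w-m).T))
    h=cv2.minAreaRect(w.astype(np.float32)*1000)
    return len(uv),uv.mean(0).round(1),m.round(4),np.degrees(np.arctan2(*V[::-1,1])).round(1),np.round(h[0],1),np.round(h[1],1),round(h[2],1)
E
python3 - <<'E'
from h import *
for c,nh,nf,npd in(("top",(256,163),(180,186),(347,196)),("scene",(283,228),(305,130),(169,267))):
    im=cv2.imread(f"pics/{c}0.png");hsv=cv2.cvtColor(im,cv2.COLOR_BGR2HSV);H,S,V=cv2.split(hsv)
    roi=np.zeros(V.shape,bool);roi[nh[1]-25:nh[1]+25,nh[0]-20:nh[0]+20]=1
    print(c,"handle",blob((V<60)&roi,nh,.048,c))
    print("pan",blob((S<50)&(V>90)&roi if c=="scene" else (S<60)&(V>90)&(np.arange(384)[:,None]>168)&(np.arange(384)[:,None]<205)&(abs(np.arange(512)-259)<16),(259,186) if c=="top" else (255,217),.034,c))
    org=(H<14)&(S>170)&(V>90);uv=None
    n,l,s,ce=cv2.connectedComponentsWithStats(org.astype(np.uint8))
    i=1+np.argmin(np.hypot(*(ce[1:]-nf).T)-.1*s[1:,4]);ct=max(cv2.findContours((l==i).astype(np.uint8),0,1)[0],key=len)[:,0]
    hull=cv2.convexHull(ct)[:,0];w=ray(c,hull,.182);(a,b),r=cv2.minEnclosingCircle((w*1000).astype(np.float32));print("funnel",s[i],a,b,r)
    print("ell",cv2.fitEllipse((w*1000).astype(np.float32)))
    print("pad",blob((abs(H.astype(int)-26)<5)&(S>190)&(V>120),npd,.127,c))
E
```

```text
top handle (104, array([255.9, 162.1]), array([0.5907, 0.0082]), np.float64(-173.2), array([591.1,   8.2]), array([93.8, 17.7]), 6.5)
pan (350, array([258.9, 186.3]), array([ 0.4933, -0.0032]), np.float64(-174.1), array([495.1,  -2.9]), array([104.4,  68.6]), 6.3)
funnel [ 159  165   39   38 1002] 480.2466735839844 293.39990234375 71.68950653076172
ell ((480.1025085449219, 293.02093505859375), (138.62538146972656, 142.26417541503906), 31.48097038269043)Traceback (most recent call last):
  File "<stdin>", line 12, in <module>
  File "h.py", line 14, in blob
    i=1+np.argmin([np.hypot(*(x-near))-.02*a[4] if a[4]>15 else 1e9 for x,a in zip(ce[1:],s[1:])])
        ~~~~~~~~~^^^^^^^^^^^^^^^^^^^^^^^^^^^^^^^^^^^^^^^^^^^^^^^^^^^^^^^^^^^^^^^^^^^^^^^^^^^^^^^^^
    return _wrapfunc(a, 'argmin', axis=axis, out=out, **kwds)
    return _wrapit(obj, method, *args, **kwds)
    result = getattr(arr, method)(*args, **kwds)
ValueError: attempt to get argmin of an empty sequence
```

Run:
```python
from h import *
for c,npd in(("top",(347,196)),("scene",(169,267))):
    im=cv2.imread(f"pics/{c}0.png");H,S,V=cv2.split(cv2.cvtColor(im,cv2.COLOR_BGR2HSV))
    print(H[npd[1],npd[0]],S[npd[1],npd[0]],V[npd[1],npd[0]])
    print("pad",blob((abs(H.astype(int)-26)<6)&(S>200)&(V>110),npd,.127,c))
    if c=="scene":
        roi=np.zeros(V.shape,bool);roi[205:245,262:305]=1
        print("handle",blob((V<60)&roi,(283,228),.046,c))
        org=(H<14)&(S>170)&(V>90);org[180:]=0;n,l,s,ce=cv2.connectedComponentsWithStats(org.astype(np.uint8));i=1+s[1:,4].argmax();w=ray(c,cv2.convexHull(np.argwhere(l==i)[:,::-1].astype(np.int32))[:,0],.182);print(s[i],cv2.minEnclosingCircle((w*1000).astype(np.float32)))
    d=bot.camera(c);g=bot.outline_of("station",c)[0]
    print("station",blob(g["pixels"],(0,0),.03,c))
```

```text
24 183 155Traceback (most recent call last):
  File "<stdin>", line 5, in <module>
  File "h.py", line 14, in blob
    i=1+np.argmin([np.hypot(*(x-near))-.02*a[4] if a[4]>15 else 1e9 for x,a in zip(ce[1:],s[1:])])
        ~~~~~~~~~^^^^^^^^^^^^^^^^^^^^^^^^^^^^^^^^^^^^^^^^^^^^^^^^^^^^^^^^^^^^^^^^^^^^^^^^^^^^^^^^^
    return _wrapfunc(a, 'argmin', axis=axis, out=out, **kwds)
    return _wrapit(obj, method, *args, **kwds)
    result = getattr(arr, method)(*args, **kwds)
ValueError: attempt to get argmin of an empty sequence
```

Call:
move_arm(deltas=[[1,0,0,-20,0,0,7],[1,0,0,-20,0,0,7]])

```text
clock: 0.87
eef_pos: [0.1658, -0.4706, 0.2785]
tool_rot: [0.999, 0.044, -0.001, -0.002]
ft_force: [-0.1, -0.7, 0.1]
grip_width: 0.0855
grasp_force: 0.0
```

Run:
```python
from h import *
print(bot.get_obs()["joint_pos"].round(3),R.from_quat(bot.get_obs()["tool_rot"]).as_matrix().round(3))
for c,npd in(("top",(347,196)),("scene",(169,267))):
    im=cv2.imread(f"pics/{c}0.png");H,S,V=cv2.split(cv2.cvtColor(im,cv2.COLOR_BGR2HSV))
    print("pad",blob((abs(H.astype(int)-25)<5)&(S>165)&(V>110),npd,.127,c))
    if c=="scene":
        roi=np.zeros(V.shape,bool);roi[205:245,262:305]=1
        print("handle",blob((V<60)&roi,(283,228),.046,c))
    d=bot.camera(c);g=bot.outline_of("station",c)[0]
    print("station",blob(g["pixels"],(0,0),.03,c))
```

```text
[-1.232  0.228  0.091  1.437  0.     1.821] [[ 0.996  0.089 -0.001]
 [ 0.089 -0.996  0.004]
 [-0.001 -0.004 -1.   ]]
pad (132, array([347.2, 195.9]), array([ 0.4385, -0.3364]), np.float64(99.2), array([ 438.8, -335.9]), array([38.4, 52.7]), 19.9)
station (1249, array([335. , 185.9]), array([ 0.4938, -0.3136]), np.float64(-158.6), array([ 495. , -313.2]), array([171.4, 126.3]), 21.4)
pad (279, array([168.3, 267.4]), array([ 0.4421, -0.339 ]), np.float64(121.6), array([ 441.8, -338.3]), array([46.3, 56.9]), 18.7)
handle (232, array([280.7, 228.3]), array([0.5994, 0.0026]), np.float64(-178.1), array([599.6,   2.5]), array([105.5,  34.7]), 0.1)
station (2422, array([190.1, 284.9]), array([ 0.4946, -0.3196]), np.float64(-172.2), array([ 485. , -315.6]), array([201.4, 150.5]), 19.9)
```

Call:
move_arm(deltas=[[1,27,-33,0,0,0,-1.5],[1,27,-33,0,0,0,0],[1,27,-33,0,0,0,0],[1,27,-33,0,0,0,0],[1,27,-33,0,0,0,0],[1,27,-33,0,0,0,0],[1,27,-33,0,0,0,0],[1,27,-33,0,0,0,0],[1,27,-33,0,0,0,0],[1,27,-33,0,0,0,0]])

```text
clock: 1.9
eef_pos: [0.3902, -0.1182, 0.2784]
tool_rot: [0.998, 0.061, -0.001, -0.0]
ft_force: [1.1, -0.8, -0.8]
grip_width: 0.0855
grasp_force: 0.0
```

Call:
move_arm(deltas=[[1,0,0,0,0,0,-7.15],[1,0,0,0,0,0,-7.15],[1,0,0,0,0,0,-7.15],[1,0,0,0,0,0,-7.15],[1,0,0,0,0,0,-7.15],[1,0,0,0,0,0,-7.15],[1,0,0,0,0,0,-7.15],[1,0,0,0,0,0,-7.15],[1,0,0,0,0,0,-7.15],[1,0,0,0,0,0,-7.15]])

```text
clock: 2.73
eef_pos: [0.3895, -0.1201, 0.2781]
tool_rot: [0.773, 0.635, -0.001, -0.001]
ft_force: [-0.2, -0.1, -0.7]
grip_width: 0.0856
grasp_force: 0.0
```

Call:
move_arm(deltas=[[1,0,0,0,0,0,-7.15],[1,0,0,0,0,0,-7.15],[1,0,0,0,0,0,-7.15],[1,0,0,0,0,0,-7.15],[1,0,0,0,0,0,-7.15],[1,0,0,0,0,0,-7.15],[1,0,0,0,0,0,-7.15],[1,0,0,0,0,0,-7.15],[1,0,0,0,0,0,-7.15],[1,0,0,0,0,0,-7.15]])

```text
clock: 3.57
eef_pos: [0.3895, -0.1201, 0.2781]
tool_rot: [0.256, 0.967, 0.0, -0.001]
ft_force: [-0.4, -0.2, 0.8]
grip_width: 0.0852
grasp_force: 0.0
```

Call:
move_arm(deltas=[[1,0,0,0,0,0,-7.15],[1,0,0,0,0,0,-7.15],[1,0,0,0,0,0,-7.15],[1,0,0,0,0,0,-7.15],[1,0,0,0,0,0,-7.15],[1,0,0,0,0,0,0]])

```text
clock: 4.07
eef_pos: [0.3896, -0.1201, 0.2782]
tool_rot: [-0.051, 0.999, 0.0, -0.001]
ft_force: [-0.4, -0.2, 0.7]
grip_width: 0.0856
grasp_force: 0.0
```

```bash
cat >> h.py <<'E'
def togo(target):
    o=bot.get_obs();M=R.from_quat(o["tool_rot"]).as_matrix();p=o["eef_pos"]
    print("q",o["joint_pos"].round(2),"clk",o["clock"],"p",p.round(4),"xyaw",np.degrees(np.arctan2(M[1,0],M[0,0])).round(1),"z",M[:,2].round(3))
    print("tool shift mm",(M.T@(np.array(target)-p)*1000).round(1))
E
python3 -c "
from h import *
togo([.572,.006,.15])"
```

```text
q [-0.3   0.04 -0.13  1.4   0.   -0.4 ] clk 4.0667 p [ 0.3896 -0.1201  0.2782] xyaw -174.2 z [-0.002  0.001 -1.   ]
tool shift mm [-194.6  106.8  127.9]
```

Call:
move_arm(deltas=[[1,-32.4,17.8,21.3,0,0,0],[1,-32.4,17.8,21.3,0,0,0],[1,-32.4,17.8,21.3,0,0,0],[1,-32.4,17.8,21.3,0,0,0],[1,-32.4,17.8,21.3,0,0,0],[1,-32.6,17.8,21.4,0,0,0],[1,0,0,0,0,0,0],[1,0,0,0,0,0,0]])

```text
clock: 4.73
eef_pos: [0.5677, 0.0034, 0.1501]
tool_rot: [-0.05, 0.999, 0.0, -0.004]
ft_force: [-0.2, -0.7, -0.3]
grip_width: 0.0856
grasp_force: 0.0
```

Run:
```python
from h import *
togo([.572,.006,.027])
im=bot.camera("scene");
M=R.from_quat(bot.get_obs()["tool_rot"]).as_matrix();p=bot.get_obs()["eef_pos"]
for q in (p+M@[0,0,.008],[.572,.006,.048],[.587,.0078,.048],[.448,-.008,.006]):
    u=proj("scene",q)[0];print(u.round(1));cv2.circle(im,(int(u[0]*1),int(u[1])),1,(0,0,255) ,-1)
cv2.imwrite("pics/s1.png",cv2.resize(im[150:270,210:370],None,fx=5,fy=5,interpolation=cv2.INTER_CUBIC))
```

```text
q [ 0.01  0.43  0.04  1.19 -0.   -0.09] clk 4.7333 p [0.5677 0.0034 0.1501] xyaw -174.3 z [-0.008 -0.    -1.   ]
tool shift mm [ -5.5   2.1 123.1]
[274.1 208.3]
[274.6 222.6]
[278.6 224.8]
[242.8 210.8]
```

View pics/s1.png

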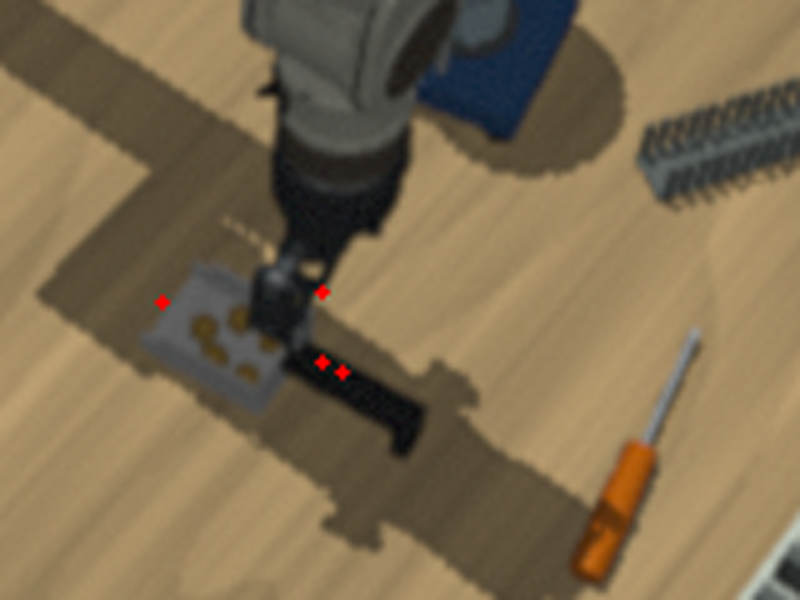

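Call:
move_arm(deltas=[[1,-6,1,20,0,0,-0.5],[1,-6.5,1,30,0,0,0],[1,0,0,30,0,0,0],[1,0,0,25,0,0,0],[1,0,0,18,0,0,0],[1,0,0,0,0,0,0],[1,0,0,0,0,0,0]])

```text
clock: 5.37
eef_pos: [0.5803, 0.0045, 0.0325]
tool_rot: [-0.053, 0.999, -0.0, -0.0]
ft_force: [-0.0, -0.1, 0.2]
grip_width: 0.0858
grasp_force: 0.0
```

Run:
```python
from h import *
togo([.579,.0065,.027])
im=bot.camera("scene")
cv2.imwrite("pics/s2.png",cv2.resize(im[170:270,220:340],None,fx=6,fy=6,interpolation=cv2.INTER_CUBIC))
```

```text
q [ 0.01  0.56 -0.08  0.93 -0.   -0.1 ] clk 5.3667 p [0.5803 0.0045 0.0325] xyaw -174.0 z [-0. -0. -1.]
tool shift mm [1.1 2.1 5.5]
```

View pics/s2.png

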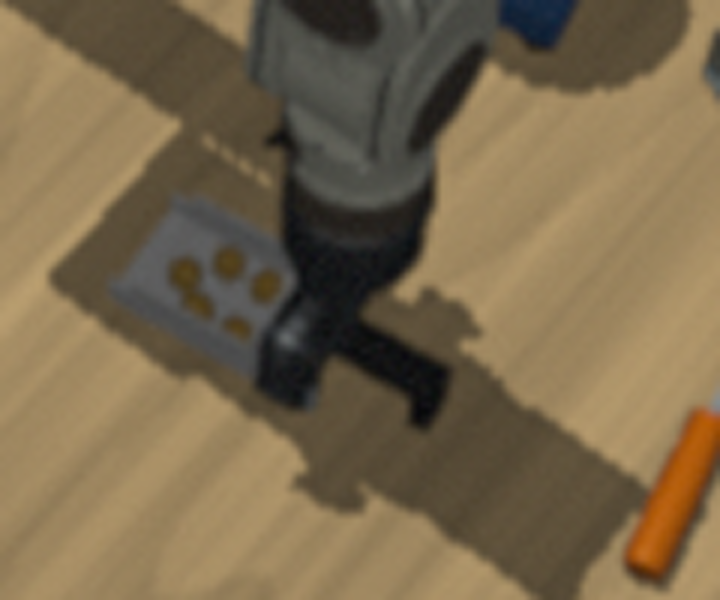

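Call:
move_arm(deltas=[[1,0,2,5.5,0,0,0],[0,0,0,0,0,0,0],[0,0,0,0,0,0,0],[0,0,0,0,0,0,0],[0,0,0,0,0,0,0],[0,0,0,0,0,0,0],[0,0,0,0,0,0,0],[0,0,0,0,0,0,0]])

```text
clock: 6.08
eef_pos: [0.5815, 0.0072, 0.0266]
tool_rot: [-0.054, 0.999, -0.0, 0.001]
ft_force: [0.8, -0.6, 4.1]
grip_width: 0.0233
grasp_force: 59.6
```

Call:
move_arm(deltas=[[0,0,0,-4,0,0,0],[0,0,0,-10,0,0,0],[0,0,0,-20,0,0,0],[0,0,0,-30,0,0,0],[0,0,0,-35,0,0,0],[0,0,0,-35,0,0,0],[0,0,0,-35,0,0,0],[0,0,0,-35,0,0,0],[0,0,0,-35,0,0,0],[0,0,0,-25,0,0,0]])

```text
clock: 6.92
eef_pos: [0.5809, 0.0076, 0.2939]
tool_rot: [-0.054, 0.999, 0.0, 0.002]
ft_force: [1.4, 0.1, -3.6]
grip_width: 0.023
grasp_force: 59.0
```

Run:
```python
from h import *
togo([.58,.354,.29])
o=bot.get_obs();print(o["ft_force"].round(2),o["ft_torque"].round(3),o["grip_width"],o["grasp_force"])
a=bot.camera("scene");b=bot.camera("top")
o=bot.get_obs();M=R.from_quat(o["tool_rot"]).as_matrix()
for c,im in(("scene",a),("top",b)):
  for q in ([.127,.034,.021],[.127,-.034,.021],[-.067,0,.020]):
    u=proj(c,o["eef_pos"]+M@q)[0];cv2.circle(im,tuple(int(round(v)) for v in u),1,(0,0,255),-1)
cv2.imwrite("pics/s3.png",np.hstack([cv2.resize(a[110:260,190:300],(400,545),interpolation=cv2.INTER_CUBIC),cv2.resize(b[110:260,205:315],(400,545),interpolation=cv2.INTER_CUBIC)]))
```

```text
q [ 0.01  0.39  0.36  1.53  0.   -0.09] clk 6.9167 p [0.5809 0.0076 0.2939] xyaw -173.8 z [ 0.003  0.    -1.   ]
tool shift mm [-36.3 344.5   4. ]
[ 1.42  0.15 -3.62] [ 0.029 -0.253 -0.041] 0.022961175313279434 58.96678805351257
```

View pics/s3.png

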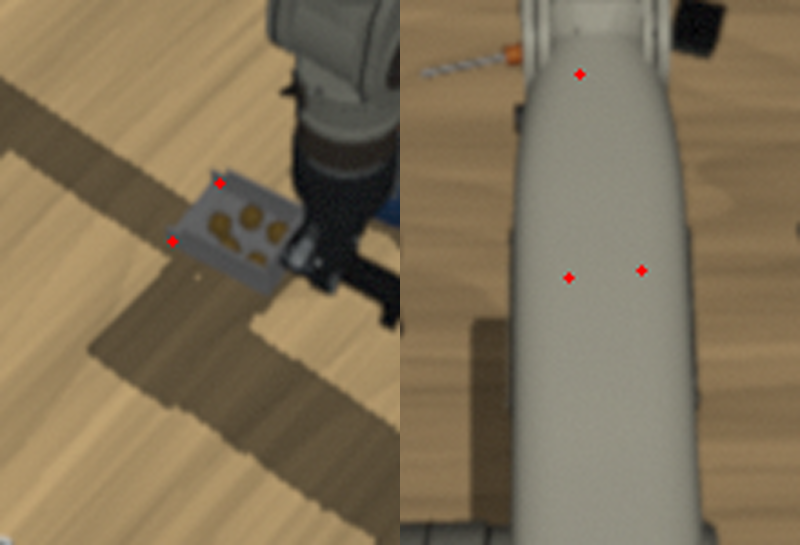

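Call:
move_arm(deltas=[[0,-2,15,0,0,0,-2.5],[0,-5,30,0,0,0,-2.5],[0,-8,37,0,0,0,-2.5],[0,-10,39,0,0,0,-2.5],[0,-12,38,0,0,0,-2.5],[0,-14,38,0,0,0,-2.5],[0,-15,37,0,0,0,-2.5],[0,-16,34,0,0,0,-2.5],[0,-14,27,0,0,0,-2.5],[0,-10,17,0,0,0,-2.5]])

```text
clock: 7.85
eef_pos: [0.5862, 0.3426, 0.2869]
tool_rot: [-0.271, 0.963, 0.0, -0.002]
ft_force: [-0.3, -0.2, -2.8]
grip_width: 0.0236
grasp_force: 59.1
```

Call:
move_arm(deltas=[[0,0,0,0,0,0,0],[0,0,0,0,0,0,0]])

```text
clock: 8.02
eef_pos: [0.5867, 0.3402, 0.2868]
tool_rot: [-0.27, 0.963, -0.001, -0.002]
ft_force: [-0.7, -0.1, -3.7]
grip_width: 0.0236
grasp_force: 59.1
```

```bash
cat >> h.py <<'E'
NOSE=np.array([.127,0,.021])
def nose():
    o=bot.get_obs();M=R.from_quat(o["tool_rot"]).as_matrix();n=o["eef_pos"]+M@NOSE
    print("nose",n.round(4),"R",np.hypot(*n[:2]).round(4),"ang",np.degrees(np.arctan2(n[1],n[0])).round(1),"tilt",np.degrees(np.arcsin(-M[2,0])).round(1),"grip",o["grip_width"].round(4))
E
python3 -c "
from h import *
togo([.58,.354,.29]);nose()"
```

```text
q [ 0.53  0.63  0.73  1.67 -0.   -0.02] clk 8.0167 p [0.5867 0.3402 0.2868] xyaw -148.7 z [-0.004 -0.003 -1.   ]
tool shift mm [-1.4 15.3 -3.2]Traceback (most recent call last):
  File "<string>", line 3, in <module>
    togo([.58,.354,.29]);nose()
                         ~~~~^^
  File "h.py", line 26, in nose
    print("nose",n.round(4),"R",np.hypot(*n[:2]).round(4),"ang",np.degrees(np.arctan2(n[1],n[0])).round(1),"tilt",np.degrees(np.arcsin(-M[2,0])).round(1),"grip",o["grip_width"].round(4))
                                                                                                                                                                 ^^^^^^^^^^^^^^^^^^^^^
AttributeError: 'float' object has no attribute 'round'
```

Call:
move_arm(deltas=[[0,-1,3,3.4,0,-3,0],[0,-1,3,3.4,0,-3,0],[0,-1,3,3.4,0,-3,0],[0,-1,3,3.4,0,-3,0],[0,-1,3,3.4,0,-3,0],[0,0,0,0,0,0,0]])

```text
clock: 8.52
eef_pos: [0.5823, 0.352, 0.2703]
tool_rot: [-0.266, 0.956, 0.034, 0.123]
ft_force: [-1.1, -0.7, -3.7]
grip_width: 0.023
grasp_force: 59.2
```

```bash
sed -i 's/o\["grip_width"\].round(4)/o["grip_width"]/' h.py
python3 - <<'E'
from h import *
togo([.58,.354,.29]);nose()
a=bot.camera("scene");b=bot.camera("top")
cv2.imwrite("pics/s4.png",np.hstack([cv2.resize(a[80:210,220:350],(400,400),interpolation=cv2.INTER_CUBIC),cv2.resize(b[110:240,120:250],(400,400),interpolation=cv2.INTER_CUBIC)]))
E
```

```text
q [ 0.54  0.4   0.27  1.19 -0.    0.  ] clk 8.5167 p [0.5823 0.352  0.2703] xyaw -148.9 z [ 0.216  0.13  -0.968]
tool shift mm [ -4.    2.9 -19.3]
nose [0.4816 0.2913 0.218 ] R 0.5629 ang 31.2 tilt 14.6 grip 0.023041779722917915
```

View pics/s4.png

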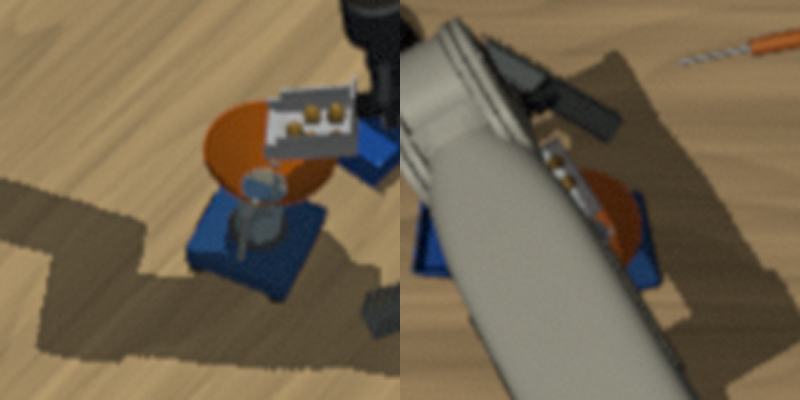

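Call:
move_arm(deltas=[[0,-0.3,0,-5.1,0,-4,0],[0,-0.3,0,-5.1,0,-4,0],[0,-0.3,0,-5.1,0,-4,0],[0,-0.3,0,-5.1,0,-4,0],[0,1.1,0,-6.7,0,-3,0],[0,1.1,0,-6.7,0,-3,0],[0,1.1,0,-6.7,0,-3,0],[0,1.1,0,-6.7,0,-3,0],[0,1.1,0,-6.7,0,-3,0],[0,0,0,0,0,0,0]])

```text
clock: 9.45
eef_pos: [0.5579, 0.3375, 0.3143]
tool_rot: [-0.247, 0.888, 0.104, 0.375]
ft_force: [-0.5, -1.6, -3.8]
grip_width: 0.023
grasp_force: 59.4
```

Run:
```python
from h import *
togo([.58,.354,.29]);nose();print(bot.get_obs()["ft_force"].round(2))
```

```text
q [ 0.54  0.01 -0.39  0.38 -0.    0.  ] clk 9.45 p [0.5579 0.3375 0.3143] xyaw -148.9 z [ 0.614  0.37  -0.698]
tool shift mm [-1.7  2.8 36.6]
nose [0.495  0.2995 0.2087] R 0.5785 ang 31.2 tilt 45.8 grip 0.023048594685999055
[-0.52 -1.57 -3.82]
```

Call:
move_arm(deltas=[[0,1.4,0,-6.7,0,-3,0],[0,1.4,0,-6.7,0,-3,0],[0,1.4,0,-6.7,0,-3,0],[0,1.4,0,-6.7,0,-3,0],[0,1.4,0,-6.7,0,-3,0],[0,0,0,0,0,0,0],[0,0,0,0,0,0,0],[0,0,0,0,0,0,0],[0,0,0,0,0,0,0]])

```text
clock: 10.2
eef_pos: [0.5351, 0.3244, 0.3335]
tool_rot: [-0.231, 0.83, 0.136, 0.49]
ft_force: [0.5, -0.2, -2.4]
grip_width: 0.0233
grasp_force: 59.6
```

Run:
```python
from h import *
togo([.58,.354,.29]);nose();print(bot.get_obs()["ft_force"].round(2))
a=bot.camera("scene");b=bot.camera("top")
cv2.imwrite("pics/s5.png",np.hstack([cv2.resize(a[80:210,220:350],(400,400),interpolation=cv2.INTER_CUBIC),cv2.resize(b[110:240,120:250],(400,400),interpolation=cv2.INTER_CUBIC)]))
```

```text
q [ 0.55 -0.11 -0.68 -0.07 -0.    0.  ] clk 10.2 p [0.5351 0.3244 0.3335] xyaw -148.9 z [ 0.749  0.453 -0.484]
tool shift mm [12.1  2.1 68. ]
nose [0.4983 0.3022 0.2122] R 0.5828 ang 31.2 tilt 61.1 grip 0.023305078822588723
[ 0.46 -0.18 -2.37]
```

View pics/s5.png

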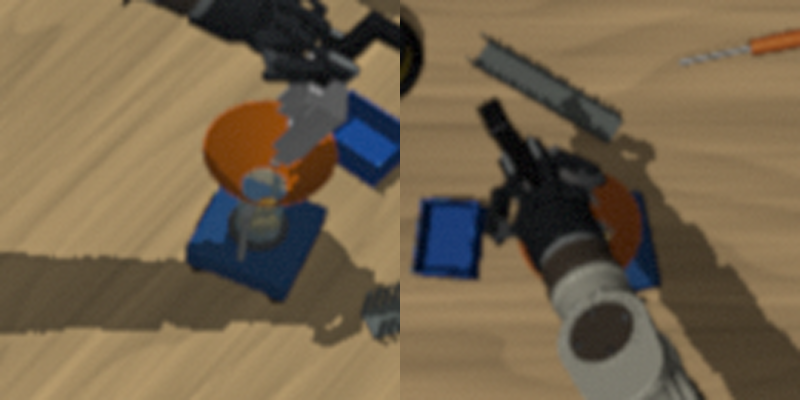

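Call:
move_arm(deltas=[[0,0,0,0,0,3,0],[0,0,0,0,0,6.5,0],[0,0,0,0,0,6.5,0],[0,0,0,0,0,6.5,0],[0,0,0,0,0,6.5,0],[0,0,0,0,0,6.5,0],[0,0,0,0,0,6.5,0],[0,0,0,0,0,6.5,0],[0,0,0,0,0,6.5,0],[0,0,0,0,0,5.5,0]])

```text
clock: 11.13
eef_pos: [0.5355, 0.3249, 0.3326]
tool_rot: [-0.269, 0.963, 0.006, 0.021]
ft_force: [1.2, 1.4, -2.7]
grip_width: 0.0233
grasp_force: 59.4
```

Run:
```python
from h import *
togo([.5815,.0072,.29]);nose();print(bot.get_obs()["ft_force"].round(2))
a=bot.camera("scene");b=bot.camera("top")
cv2.imwrite("pics/s6.png",np.hstack([cv2.resize(a[80:210,220:350],(400,400),interpolation=cv2.INTER_CUBIC),cv2.resize(b[110:240,120:250],(400,400),interpolation=cv2.INTER_CUBIC)]))
```

```text
q [ 0.55  0.46  0.56  1.63 -0.    0.  ] clk 11.1333 p [0.5355 0.3249 0.3326] xyaw -148.8 z [ 0.037  0.022 -0.999]
tool shift mm [ 126.8 -295.6   37.2]
nose [0.4277 0.2597 0.3062] R 0.5004 ang 31.3 tilt 2.5 grip 0.023343508394888184
[ 1.23  1.36 -2.73]
```

View pics/s6.png

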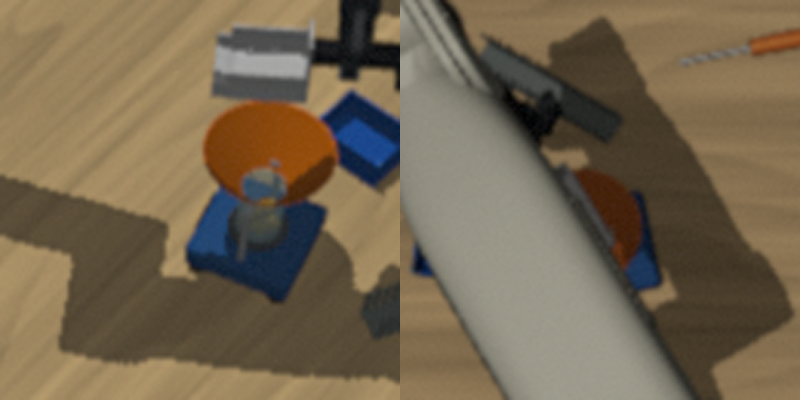

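Call:
move_arm(deltas=[[0,11.5,-29.5,0,0,0,2.5],[0,10,-30,0,0,0,2.5],[0,9,-31,0,0,0,2.5],[0,7.5,-31,0,0,0,2.5],[0,6,-31,0,0,0,2.5],[0,5,-32,0,0,0,2.5],[0,3.5,-32,0,0,0,2.5],[0,2,-32,0,0,0,2.5],[0,0.5,-32,0,0,0,2.5],[0,-0.5,-32,0,0,0,2.5]])

```text
clock: 12.07
eef_pos: [0.5899, 0.0078, 0.3274]
tool_rot: [-0.053, 0.998, 0.01, 0.023]
ft_force: [0.6, 0.3, -1.4]
grip_width: 0.0233
grasp_force: 59.6
```

Call:
move_arm(deltas=[[0,0,0,0,0,0,0],[0,0,0,0,0,0,0]])

```text
clock: 12.23
eef_pos: [0.5898, 0.0075, 0.3269]
tool_rot: [-0.052, 0.998, 0.01, 0.022]
ft_force: [-1.3, 0.8, -2.4]
grip_width: 0.0231
grasp_force: 59.6
```

Run:
```python
from h import *
togo([.5815,.0072,.027]);nose();print(bot.get_obs()["ft_force"].round(2))
```

```text
q [ 0.    0.38  0.42  1.57  0.02 -0.1 ] clk 12.2333 p [0.5898 0.0075 0.3269] xyaw -174.1 z [ 0.042  0.023 -0.999]
tool shift mm [ 21.6  -4.9 299.2]
nose [ 0.4645 -0.0052  0.3003] R 0.4645 ang -0.6 tilt 2.5 grip 0.023106762579345744
[-1.31  0.8  -2.4 ]
```

Call:
move_arm(deltas=[[0,0,0,0,1.1,2.5,0],[0,2,0.2,25,0,0,0],[0,2,0.2,35,0,0,0],[0,2,0.2,38,0,0,0],[0,2,0.2,38,0,0,0],[0,0,0,38,0,0,0],[0,0,0,38,0,0,0],[0,0,0,25,0,0,0],[0,0,0,10,0,0,0],[0,0,0,0,0,0,0]])

```text
clock: 13.07
eef_pos: [0.5786, 0.0102, 0.0768]
tool_rot: [-0.055, 0.998, -0.0, -0.004]
ft_force: [-0.8, 0.9, -1.7]
grip_width: 0.023
grasp_force: 59.5
```

Run:
```python
from h import *
togo([.5815,.0072,.027]);nose();print(bot.get_obs()["ft_force"].round(2))
```

```text
q [ 0.02  0.52 -0.03  1.03 -0.   -0.09] clk 13.0667 p [0.5786 0.0102 0.0768] xyaw -173.7 z [-0.008 -0.001 -1.   ]
tool shift mm [-2.9 -3.3 49.7]
nose [ 0.4522 -0.0037  0.0567] R 0.4522 ang -0.5 tilt -0.4 grip 0.022997510986440015
[-0.76  0.94 -1.74]
```

Call:
move_arm(deltas=[[0,-1.5,-1.5,15,0,-0.4,0],[0,-1.5,-1.5,15,0,0,0],[0,0,0,10,0,0,0],[0,0,0,5,0,0,0],[0,0,0,2,0,0,0],[0,0,0,1,0,0,0],[0,0,0,0,0,0,0]])

```text
clock: 13.65
eef_pos: [0.5849, 0.0065, 0.0318]
tool_rot: [-0.054, 0.999, -0.0, 0.002]
ft_force: [0.1, -0.5, -2.5]
grip_width: 0.0231
grasp_force: 59.7
```

Call:
move_arm(deltas=[[0,0,0,2,0,0,0],[0,0,0,1,0,0,0],[0,0,0,1,0,0,0],[0,0,0,0,0,0,0]])

```text
clock: 13.98
eef_pos: [0.5843, 0.0063, 0.0269]
tool_rot: [-0.054, 0.999, -0.0, 0.002]
ft_force: [0.7, 0.7, -1.4]
grip_width: 0.0233
grasp_force: 59.7
```

Call:
move_arm(deltas=[[0,0,0,0.8,0,0,0],[0,0,0,0,0,0,0],[1,0,0,0,0,0,0],[1,0,0,0,0,0,0],[1,0,0,0,0,0,0],[1,0,0,0,0,0,0],[1,0,0,0,0,0,0],[1,0,0,0,0,0,0]])

```text
clock: 14.65
eef_pos: [0.5843, 0.0063, 0.0261]
tool_rot: [-0.054, 0.999, -0.0, 0.002]
ft_force: [-0.1, -0.7, -0.4]
grip_width: 0.0853
grasp_force: 0.0
```

Call:
move_arm(deltas=[[1,0,0,-10,0,0,0],[1,0,0,-25,0,0,0],[1,0,0,-38,0,0,0],[1,0,0,-38,0,0,0],[1,0,0,-38,0,0,-2],[1,0,0,-38,0,0,-6],[0,0,0,-30,0,0,-6],[0,0,0,0,0,0,0]])

```text
clock: 15.32
eef_pos: [0.587, 0.0064, 0.2523]
tool_rot: [-0.177, 0.984, -0.002, 0.009]
ft_force: [0.2, -0.5, 0.5]
grip_width: 0.0636
grasp_force: 0.0
```

Run:
```python
from h import *
togo([.438,-.337,.22])
```

```text
q [ 0.01  0.4   0.26  1.41 -0.   -0.34] clk 15.3167 p [0.587  0.0064 0.2523] xyaw -159.7 z [ 0.018 -0.    -1.   ]
tool shift mm [ 259.6 -270.1   29.6]
```

Call:
move_arm(deltas=[[0,26,-27,3,0,0.9,0],[0,26,-27,3,0,0,0],[0,26,-27,3,0,0,0],[0,26,-27,3,0,0,0],[0,26,-27,3,0,0,0],[0,26,-27,3,0,0,0],[0,26,-27,3,0,0,0],[0,26,-27,3,0,0,0],[0,26,-27,3,0,0,0],[0,26,-27,3,0,0,0]])

```text
clock: 16.15
eef_pos: [0.4312, -0.3383, 0.217]
tool_rot: [-0.175, 0.985, -0.002, -0.006]
ft_force: [0.7, -0.7, 0.4]
grip_width: 0.0003
grasp_force: 0.0
```

Call:
move_arm(deltas=[[0,0,0,0,0,0,0],[0,0,0,0,0,0,0]])

```text
clock: 16.32
eef_pos: [0.431, -0.3385, 0.2165]
tool_rot: [-0.173, 0.985, -0.002, -0.006]
ft_force: [1.0, 0.1, -0.5]
grip_width: -0.0006
grasp_force: 0.0
```

Run:
```python
from h import *
togo([.438,-.337,.15])
im=bot.camera("scene");b=bot.camera("top")
for q in ([.438,-.337,.127],bot.get_obs()["eef_pos"]):
    u=proj("scene",q)[0];print(u.round(1))
    cv2.circle(im,tuple(int(round(v)) for v in u),1,(0,0,255),-1)
cv2.imwrite("pics/s7.png",np.hstack([cv2.resize(im[215:325,130:240],(400,400),interpolation=cv2.INTER_CUBIC),cv2.resize(im[100:250,220:370],(400,400),interpolation=cv2.INTER_CUBIC)]))
```

```text
q [-0.66  0.35  0.1   1.32 -0.01 -1.01] clk 16.3167 p [ 0.431  -0.3385  0.2165] xyaw -160.1 z [-0.012 -0.005 -1.   ]
tool shift mm [-7.9 -0.9 66.4]
[167.7 266.1]
[161.1 252.4]
```

View pics/s7.png

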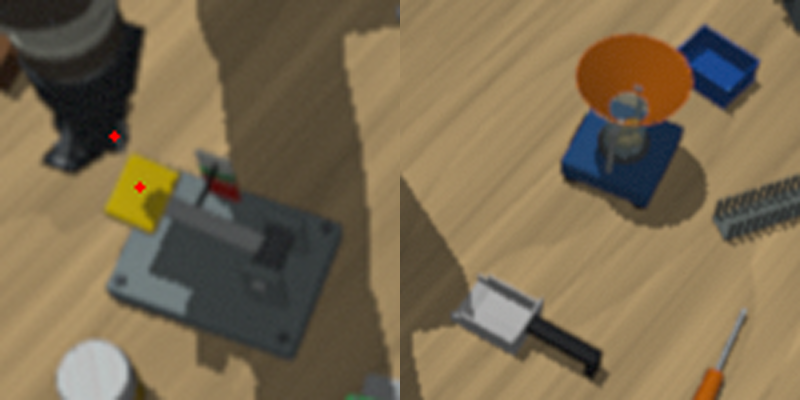

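Call:
move_arm(deltas=[[0,-2,0,15,0,-0.5,0],[0,-2,0,20,0,0,0],[0,-1,0,20,0,0,0],[0,0,0,12,0,0,0],[0,0,0,5,0,0,0],[0,0,0,0,0,0,0],[0,0,0,0,0,0,0]])

```text
clock: 17.0
eef_pos: [0.4374, -0.3346, 0.145]
tool_rot: [-0.176, 0.984, -0.001, -0.002]
ft_force: [0.2, -0.2, 0.6]
grip_width: 0.0001
grasp_force: 0.0
```

Call:
move_arm(deltas=[[0,0,0,3,0,0,0],[0,0,0,3,0,0,0],[0,0,0,3,0,0,0],[0,0,0,3,0,0,0],[0,0,0,0,0,0,0]])

```text
clock: 17.42
eef_pos: [0.4364, -0.3361, 0.1326]
tool_rot: [-0.175, 0.985, -0.002, -0.002]
ft_force: [-2.2, -1.1, 5.0]
grip_width: -0.0002
grasp_force: 2.0
```

Call:
move_arm(deltas=[[0,0,0,5,0,0,0],[0,0,0,6,0,0,0],[0,0,0,6,0,0,0],[0,0,0,5,0,0,0],[0,0,0,3,0,0,0],[0,0,0,2,0,0,0],[0,0,0,0,0,0,0],[0,0,0,0,0,0,0]])

```text
clock: 18.08
eef_pos: [0.4354, -0.3367, 0.106]
tool_rot: [-0.174, 0.985, -0.002, -0.003]
ft_force: [-5.0, -1.8, 7.6]
grip_width: -0.0001
grasp_force: 3.5
```

Call:
move_arm(deltas=[[0,0,0,2,0,0,0],[0,0,0,2,0,0,0],[0,0,0,0,0,0,0],[0,0,0,0,0,0,0]])

```text
clock: 18.42
eef_pos: [0.4352, -0.3368, 0.1022]
tool_rot: [-0.174, 0.985, -0.002, -0.003]
ft_force: [-5.7, -2.5, 7.8]
grip_width: 0.0001
grasp_force: 3.9
```

Run:
```python
from h import *
o=bot.get_obs();print(o["eef_pos"].round(4),o["ft_force"].round(2))
im=bot.camera("scene")
cv2.imwrite("pics/s8.png",np.hstack([cv2.resize(im[240:315,150:225],(500,500),interpolation=cv2.INTER_CUBIC),cv2.resize(cv2.imread("pics/scene0.png")[240:315,150:225],(300,500),interpolation=cv2.INTER_CUBIC)]))
```

```text
[ 0.4352 -0.3368  0.1022] [-5.72 -2.51  7.84]
```

View pics/s8.png

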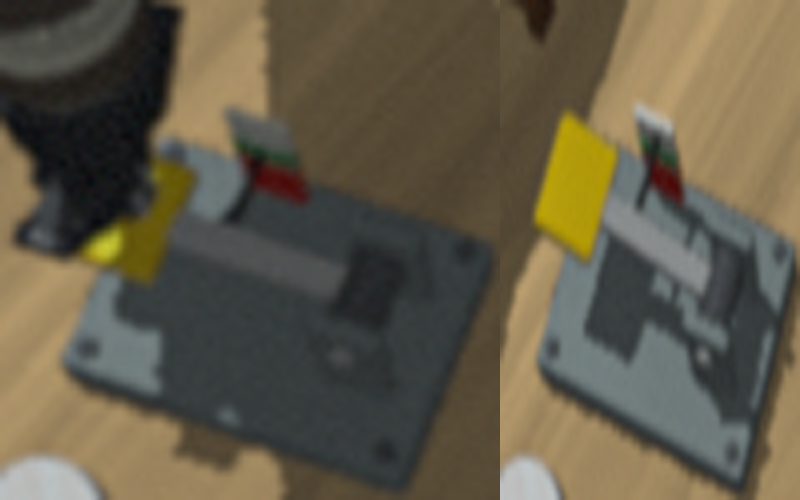

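Call:
move_arm(deltas=[[0,0,0,0.7,0,0,0],[0,0,0,0,0,0,0],[0,0,0,0,0,0,0],[0,0,0,0,0,0,0]])

```text
clock: 18.8
eef_pos: [0.4351, -0.3368, 0.1016]
tool_rot: [-0.174, 0.985, -0.002, -0.003]
ft_force: [-5.2, -2.7, 8.0]
grip_width: 0.0003
grasp_force: 4.0
```

```bash
python3 -c "
from h import *
o=bot.get_obs();print(o['eef_pos'].round(4),o['ft_force'].round(2));print(bot.job_done())"
```

```text
[ 0.4351 -0.3368  0.1016] [-5.25 -2.74  8.05]
the job is handed in; nothing more can be done
None
```

I handed the job in at about 19 s: the scoop was emptied over the funnel and stood back on the bench, and the gripper is holding the lever level with its pointer in the green band (about 8 N). I saw the pan empty but did not count the five nuts in the barrel.

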